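# Unstack the colour samples onto their drying racks

## Task

The cast colour samples were left in a stack and need air to dry. Take the stack apart from the top, one piece at a time, without shifting the pieces still stacked, and lay each coloured sample on the drying rack with the frame of its own colour, the bare plaster blank on the white rack: flat, in the middle of the rack and lengthways along it. Leave the small pink cup standing where it is, and do not tip any of the pieces over.

Things in the scene. Friction and masses are not known exactly. Their poses are not given: they have to be found in the camera images.
- blank_centre (a point): bare off-white plaster blank, 30 (x, short) x 60 (y, long) x 14 (z) mm, sides leaning in slightly towards a softly rounded top, about 70 g; top of the stack; the point is its centre, 7 mm above its underside; it lies flat, z up
- red_centre (a point): red colour sample, a flat rectangular plaque 42 (x, short) x 74 (y, long) x 18 (z) mm, red face over a thin white backing, 60 to 110 g; second from the top of the stack, under the plaster blank; the point is its centre, 9 mm above its underside; it lies flat, z up
- yellow_centre (a point): yellow colour sample, a flat rectangular plaque 54 (x, short) x 94 (y, long) x 18 (z) mm, yellow face over a thin white backing, 100 to 170 g; third from the top, under the red one; the point is its centre, 9 mm above its underside; it lies flat, z up
- blue_centre (a point): blue colour sample, a flat rectangular plaque 66 (x, short) x 116 (y, long) x 18 (z) mm, blue face over a thin white backing, 160 to 260 g; bottom of the stack, directly on the bench; the point is its centre, 9 mm above its underside; it lies flat, z up
- rack_white_top (a point): drying rack with a white painted frame and five pale wooden slats across it, 88 (x) x 140 (y) mm, fixed to the bench; the point is the middle of the flat slat tops, 16 mm above the bench; the frame lies 3 mm lower than the slats; y is its long direction; z up
- rack_red_top (a point): drying rack with a red painted frame and five pale wooden slats across it, 88 (x) x 140 (y) mm, fixed to the bench; the point is the middle of the flat slat tops, 16 mm above the bench; the frame lies 3 mm lower than the slats; y is its long direction; z up
- rack_yellow_top (a point): drying rack with a yellow painted frame and five pale wooden slats across it, 88 (x) x 140 (y) mm, fixed to the bench; the point is the middle of the flat slat tops, 16 mm above the bench; the frame lies 3 mm lower than the slats; y is its long direction; z up
- rack_blue_top (a point): drying rack with a blue painted frame and five pale wooden slats across it, 88 (x) x 140 (y) mm, fixed to the bench; the point is the middle of the flat slat tops, 16 mm above the bench; the frame lies 3 mm lower than the slats; y is its long direction; z up
- cup: small pink-stained white cup, 79 mm across the rim, 63 mm high, light and loose, standing among the racks; origin at the centre of its underside; to be left where it stands
There are look-alikes about, which are no part of the job. Leave any green look-alike of the part that bears yellow_centre alone.

How it is judged:
By the outcome, as a careful person would: the job done as asked, in the order asked, and still so for the second after the job is handed in, with the robot touching nothing.
It also fails if it takes over 112 s, if anything falls off the work surface, if the arm or the gripper's body presses on something with over 40 N, if the wrist force passes 120 N, or if a joint passes its speed limit or range.

## Robot

A 7-joint arm with a two-finger parallel gripper is mounted at the origin on a cart in front of the work surface, level with it; the furniture and walls round the work are solid. World frame = base frame: x ahead of the robot, y to its left, z up, the work surface at z = 0. Lengths are in m, angles in rad, forces in N, time in s.
With the tool pointing down it reaches from about 0.4 to 0.75 m from the base axis. Payload 19.5 kg.
Tool frame: the origin (TCP) lies at the very end of the fingers, on their centre line; the grasp point (between the pads) lies robot.grasp_offset behind it (robot.grasp_offset is the distance from the TCP to the grasp point, in m); z points along the fingers, y is the line along which they close (so a half turn about z gives the same grasp; the last joint's range is limited). The gripper opens to 85 mm and grips with 20 to 120 N. Pads are 22 mm wide; open, the fingers measure 114 mm over their backs; the gripper's body (76 mm by 85 mm) begins 54 mm behind the grasp point. The pads swing forward as they close: fully open they stand 13 mm farther back than shut.
Start: joints at [1.289, 0.707, -0.028, 1.485, 0.022, 0.951, -0.075], TCP at [0.137, -0.559, 0.231] pointing down, gripper open.
Joint ranges: [-2.71, 2.71], [-0.32, 2.16], [-1.57, 1.52], [0, 2.45], [-1.46, 4.6], [0, 2.02], [-2.83, 2.83]. Speed limits (rad/s): [1.89, 1.89, 2.57, 2.57, 3.01, 3.01, 3.01].

## Interface

Orientations are given as a unit quaternion [x, y, z, w].
In Python, from bench import robot, viewer, workorder gives the robot as it stands.
- The arm moves only by the shell command python3 -m jog 'ROWS' [OPENING] [FORCE]. ROWS is JSON, a list of rows, each a list of 4 numbers: the shift along the tool's x, y, z each as a share of 0.03 m, from -1 to 1, then the turn about the tool's z as a share of 4 degrees, from -1 to 1. In form: [[x, y, z, yaw], ...]. A call has 1 to 8 rows; each row shifts and turns the commanded pose from where the row before left it, along the tool's axes as they then stand; what a row does not reach is not made up. A row lasts 1/8 s, in which the tool goes at most 62.5 mm and 10.7 degrees, less where a joint would pass 70% of its speed; a pose out of reach is approached as far as the arm can. A call with a number of a shift or a turn outside -1 to 1 is refused whole. A call with a gripper value outside its range is refused whole. OPENING is the opening, from 0 (shut) to 1 (fully open), set as the call begins (- or left out, the last holds). The fingers move at their own pace and stop on an object; FORCE is the grip in N (left out, the last holds). Time passes only in rows, so rows that do not move let the fingers close. It gives the time, the measured TCP pose, the force, the opening and the grip force at its end, in the units of the state.
- robot.get_state(): the state, without advancing time (a new reading comes with each control period).
- viewer.capture(name): name is "side" or "top" or "wrist"; returns a dict with "image" (480x640x3 uint8, red, green, blue), "fx", "fy", "cx", "cy" (pixels), "R" (3x3) and "t" (3): a world point X has camera coordinates R X + t. Camera axes: x right, y down, z forward; pixel columns grow to the right and rows downward; lengths in m; the calibration is good to about 2 mm. A picture is of the moment at which its call begins. There is no depth.
- workorder.sign_off(): hands the job in; it is judged then, once.
The state is a dict: "time_s": time; "q": joint angles; "joint_velocities": joint speeds; "effort": joint torques, N m; "position": TCP position; "eef_rot": TCP orientation; "wrist_force": force on the tool from outside, world axes, zero at the start; "ft_torque": the same for the moment, N m; "gripper_width": opening from 0.0 (shut) to 1.0 (fully open); "gripper_force": force on a finger pad.
Only numpy, scipy, OpenCV 4.12 (cv2) and the standard library are available. Lean on these libraries where they do the work, as an engineer would, in place of code of your own. Each camera call takes 0.05 s, during which the arm holds its last target. There are 200 camera calls.

## Working session

There is one attempt and no reset: what is moved stays moved. The work goes in short steps, Python scripts to look and compute and a shell command to move; the robot and the scene stay as the last step left them, time stands still between calls to the robot, and variables do not carry over. Pictures are saved under pics/ and viewed, at most 14 in all, crops included, and the job is handed in when it is done.

```bash
mkdir -p pics; ls
python3 - <<'E'
from bench import robot, viewer
import cv2
print(robot.get_state(), robot.grasp_offset)
for n in("top","side"):
    c=viewer.capture(n); cv2.imwrite(f"pics/{n}0.png",c["image"][:,:,::-1])
    print(n,c["fx"],c["fy"],c["cx"],c["cy"],c["R"],c["t"])
E
```

```text
pics
{'time_s': 0.0, 'q': array([ 1.28928295,  0.70706809, -0.02761857,  1.48500297,  0.02202165,
        0.95088897, -0.07550628]), 'joint_velocities': array([ 0.00067033, -0.00036109,  0.00022674, -0.00029891,  0.00017257,
       -0.00069311,  0.00148178]), 'effort': array([-8.88121958e-04, -8.83217096e+01,  1.23409376e+00, -2.36167592e+01,
        1.67826936e-02,  6.48422370e-03, -2.56859579e-06]), 'position': array([ 0.1365073 , -0.55829239,  0.23084656]), 'eef_rot': array([ 9.92819202e-01,  1.19623364e-01, -8.86226417e-05, -5.24710557e-04]), 'wrist_force': array([ 0.10176809,  0.01702443, -0.43532508]), 'ft_torque': array([-0.06936209,  0.02016388,  0.04913674]), 'gripper_force': 0.0, 'gripper_width': 0.9995737112874828} 0.0187
top 543.4921323962874 543.4921323962874 321.0766626277166 231.3906839231047 [[ 0.02589004 -0.9995952  -0.01179543]
 [-0.9979042  -0.02514266 -0.05962424]
 [ 0.05930354  0.01331439 -0.9981512 ]] [0.01494164 0.45298013 1.0057785 ]
side 449.26095683005474 449.26095683005474 322.1921778550423 240.34768030670386 [[-0.80434653 -0.59385673 -0.018996  ]
 [-0.24964306  0.36679449 -0.89618087]
 [ 0.53917067 -0.71609775 -0.44328208]] [0.39515727 0.15939319 0.67960828]
```

View pics/top0.png

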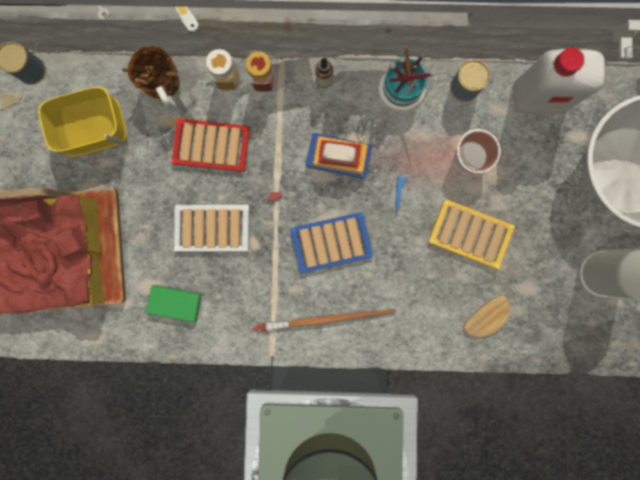

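View pics/side0.png

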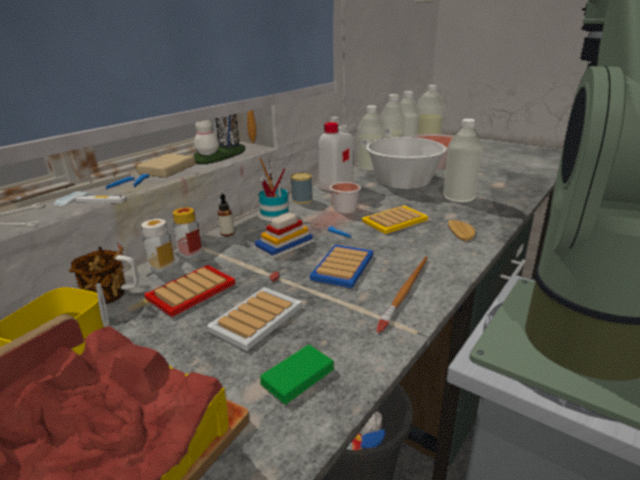

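The top view shows the stack at (340,153), with racks red (211,146), white (212,229), blue (331,243) and yellow (472,235). The cup is at (478,152) and the green look-alike at (174,304). Next I'll segment these and measure them.

```bash
cat > h.py <<'E'
import numpy as np, cv2
from bench import robot, viewer
from scipy.spatial.transform import Rotation as Ro
def unproj(c,px,z):
    px=np.atleast_2d(px).astype(float)
    d=np.c_[(px[:,0]-c["cx"])/c["fx"],(px[:,1]-c["cy"])/c["fy"],np.ones(len(px))]@c["R"]
    o=-c["R"].T@c["t"]; s=(z-o[2])/d[:,2]
    return (o+d*s[:,None])[:,:2]
def proj(c,X):
    p=np.atleast_2d(X)@c["R"].T+c["t"]
    return np.c_[c["fx"]*p[:,0]/p[:,2]+c["cx"],c["fy"]*p[:,1]/p[:,2]+c["cy"]]
def rect(pts):
    (x,y),(w,h),a=cv2.minAreaRect((pts*1000).astype(np.float32))
    if w>h: a+=90; w,h=h,w      # h long ; long axis angle = a+90
    yaw=(a+90)-90               # yaw of short axis(x), long = y
    yaw=(yaw+90)%180-90
    return np.round([x,y,w,h,yaw],1)
R_={"red":((172,8),(140,60)),"yellow":((18,32),(140,100)),"blue":((105,125),(110,50))}
def mask(img,col):
    hsv=cv2.cvtColor(img,cv2.COLOR_RGB2HSV);H,S,V=[hsv[...,i].astype(int) for i in range(3)]
    if col=="white": return ((S<50)&(V>165)).astype(np.uint8)
    (a,b),(s,v)=R_[col]
    hm=(H>=a)&(H<=b) if a<b else (H>=a)|(H<=b)
    return (hm&(S>s)&(V>v)).astype(np.uint8)
def blob(img,col,win):
    x0,y0,x1,y1=win
    m=np.zeros(img.shape[:2],np.uint8); m[y0:y1,x0:x1]=mask(img,col)[y0:y1,x0:x1]
    n,l,st,_=cv2.connectedComponentsWithStats(m)
    if n<2: return None
    k=1+st[1:,4].argmax(); cs,_=cv2.findContours((l==k).astype(np.uint8),0,1)
    return max(cs,key=len)[:,0,:]
E
python3 - <<'E'
from h import *
c=viewer.capture("top"); im=c["image"]
for n,w in {"red":(160,108,260,182),"white":(165,195,258,260),"blue":(282,205,380,280),"yellow":(422,192,522,278)}.items():
    print("rack",n,rect(unproj(c,blob(im,n,w),.013)))
W=(295,125,385,185)
for n,z in(("blue",.018),("yellow",.036),("red",.054),("white",.068)):
    b=blob(im,n,W); print("piece",n,rect(unproj(c,b,z)) if b is not None else 0)
print(unproj(c,[(478,152)],.063), unproj(c,[(405,75),(325,70),(400,195)],.05))
cv2.imwrite("pics/stack0.png",cv2.resize(im[120:190,285:390,::-1],None,fx=7,fy=7,interpolation=2))
E
```

```text
rack red [613.3 241.8  88.2 140.3  -4.7]
rack white [455.6 234.7  86.8 140.5   1.4]
rack blue [432.6   7.3  85.1 137.1  14.1]
rack yellow [ 455.2 -254.2   86.3  137.9  -20.2]
piece blue [605.9  48.3   9.6  62.   80.7]
piece yellow [577.8 -28.1  40.7  76.   35.3]
piece red [593.   -3.4  40.3  71.   -5.8]
piece white [591.9  -2.7  24.6  53.4  -6.9]
[[ 0.59924845 -0.25192477]] [[ 0.74183712 -0.12063683]
 [ 0.748025    0.02650602]
 [ 0.51995168 -0.11529505]]
```

View pics/stack0.png

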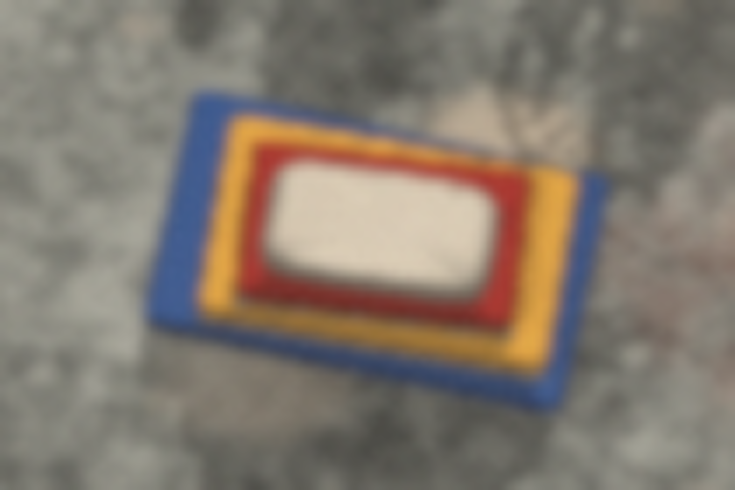

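```bash
cat >> h.py <<'E'
def pose():
    s=robot.get_state(); M=Ro.from_quat(s["eef_rot"]).as_matrix()
    return s["position"],np.degrees(np.arctan2(M[1,1],M[0,1])),s
def plan(wps,start=None):
    """wps: (x,y,z mm, heading of tool y deg, n rows); prints shares per row (one call per <=8 rows)"""
    if start is None: p,h,s=pose(); p=p*1000
    else: p,h=np.array(start[:3],float),start[3]
    for x,y,z,hd,n in wps:
        d=(np.array([x,y,z])-p); dh=(hd-h+90)%180-90
        n=n or int(max(1,np.ceil(np.linalg.norm(d)/29),np.ceil(abs(dh)/3.9)))
        rows=[]
        for k in range(n):
            a=np.radians(h+k*dh/n); ty=np.array([np.cos(a),np.sin(a)]); tx=np.array([-ty[1],ty[0]])
            e=d/n/30; v=[e[:2]@tx,e[:2]@ty,-e[2],-dh/n/4]
            rows.append([round(float(t),2)+0. for t in v])
        p=np.array([x,y,z],float); h=hd
        print("->",(x,y,z,hd)); 
        for i in range(0,n,8): print(str(rows[i:i+8]).replace(" ",""))
E
python3 - <<'E'
from h import *
print(pose()[:2])
plan([(592,-3,190,-6.5,24)])
E
```

```text
(array([ 0.13653961, -0.55834361,  0.23095262]), np.float64(-76.25703032626654))
-> (592, -3, 190, -6.5)
[[0.8,-0.6,0.06,-0.73],[0.83,-0.56,0.06,-0.73],[0.85,-0.52,0.06,-0.73],[0.88,-0.47,0.06,-0.73],[0.9,-0.43,0.06,-0.73],[0.92,-0.38,0.06,-0.73],[0.94,-0.33,0.06,-0.73],[0.96,-0.28,0.06,-0.73]]
[[0.97,-0.24,0.06,-0.73],[0.98,-0.19,0.06,-0.73],[0.99,-0.14,0.06,-0.73],[0.99,-0.09,0.06,-0.73],[1.0,-0.04,0.06,-0.73],[1.0,0.02,0.06,-0.73],[1.0,0.07,0.06,-0.73],[0.99,0.12,0.06,-0.73]]
[[0.98,0.17,0.06,-0.73],[0.97,0.22,0.06,-0.73],[0.96,0.27,0.06,-0.73],[0.95,0.31,0.06,-0.73],[0.93,0.36,0.06,-0.73],[0.91,0.41,0.06,-0.73],[0.89,0.45,0.06,-0.73],[0.86,0.5,0.06,-0.73]]
```

```bash
python3 -m jog '[[0.8,-0.6,0.06,-0.73],[0.83,-0.56,0.06,-0.73],[0.85,-0.52,0.06,-0.73],[0.88,-0.47,0.06,-0.73],[0.9,-0.43,0.06,-0.73],[0.92,-0.38,0.06,-0.73],[0.94,-0.33,0.06,-0.73],[0.96,-0.28,0.06,-0.73]]' 0.65 40
```

```text
time_s: 1.15
position: [0.2888, -0.3723, 0.2168]
eef_rot: [0.948, 0.319, -0.0, -0.0]
wrist_force: [0.6, 0.0, 0.5]
gripper_width: 0.651
gripper_force: 0.0
```

```bash
python3 -m jog '[[0.97,-0.24,0.06,-0.73],[0.98,-0.19,0.06,-0.73],[0.99,-0.14,0.06,-0.73],[0.99,-0.09,0.06,-0.73],[1.0,-0.04,0.06,-0.73],[1.0,0.02,0.06,-0.73],[1.0,0.07,0.06,-0.73],[0.99,0.12,0.06,-0.73]]'
python3 -m jog '[[0.98,0.17,0.06,-0.73],[0.97,0.22,0.06,-0.73],[0.96,0.27,0.06,-0.73],[0.95,0.31,0.06,-0.73],[0.93,0.36,0.06,-0.73],[0.91,0.41,0.06,-0.73],[0.89,0.45,0.06,-0.73],[0.86,0.5,0.06,-0.73]]'
python3 - <<'E'
from h import *
print(pose()[:2])
c=viewer.capture("wrist"); im=c["image"]
for n,z in(("blue",.018),("yellow",.036),("red",.054),("white",.064)):
    b=blob(im,n,(0,0,640,480)); print("piece",n,rect(unproj(c,b,z)) if b is not None else 0)
cv2.imwrite("pics/w0.png",im[:,:,::-1])
E
```

```text
time_s: 2.15
position: [0.4401, -0.1863, 0.2024]
eef_rot: [0.864, 0.504, -0.0, -0.0]
wrist_force: [-0.2, -0.7, -0.2]
gripper_width: 0.649
gripper_force: 0.0
time_s: 3.15
position: [0.5911, -0.001, 0.1879]
eef_rot: [0.744, 0.669, -0.0, -0.0]
wrist_force: [-0.2, -0.4, 0.8]
gripper_width: 0.649
gripper_force: 0.0
(array([ 0.59114181, -0.00095145,  0.18787351]), np.float64(-6.0891479962407775))
piece blue [439.3  11.4  89.3 136.3  14.2]
piece yellow [596.7  -1.7  52.7  93.3  -8.5]
piece red [ 5.952e+02  3.000e-01  4.090e+01  7.260e+01 -5.900e+00]
piece white [403.2 -48.2 161.8 179.9  53.3]
```

View pics/w0.png

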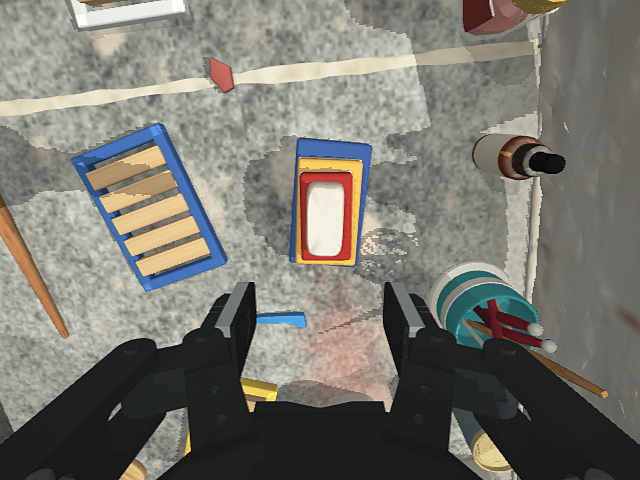

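The wrist view shows the stack at (328,215), with the white blank on top at (325,220). Both fingers are in view and nothing stands near the grasp. I'll refine with windowed measurements.

Run:
```python
from h import *
c=viewer.capture("wrist"); im=c["image"]
print(np.round(-c["R"].T@c["t"],4))
print("rack blue",rect(unproj(c,blob(im,"blue",(60,110,240,300)),.013)))
for n,z in(("blue",.018),("yellow",.036),("red",.054),("white",.060)):
    b=blob(im,n,(280,130,385,275)); print("piece",n,rect(unproj(c,b,z)) if b is not None else 0)
b=unproj(c,[(298,139),(371,143),(354,267),(291,263)],.018); print("blue corners",b)
```

```text
[0.5988 0.0784 0.3297]
rack blue [436.8  10.5  90.8 138.6  14.2]
piece blue [598.3   0.9  64.8 114.7 -11.2]
piece yellow [596.7  -1.6  52.6  93.4  -8.6]
piece red [ 5.952e+02  4.000e-01  4.080e+01  7.300e+01 -5.800e+00]
piece white [594.7  -1.1  28.2  58.   -6.4]
blue corners [[ 0.57972364  0.06579435]
 [ 0.64151309  0.0561876 ]
 [ 0.6187334  -0.05681273]
 [ 0.55965458 -0.04667578]]
```

Run:
```python
from h import *
print(pose()[:2])
plan([(594,-1,75,-6.4,5)])
```

```text
(array([0.59156237, 0.0011324 , 0.18744651]), np.float64(-5.928283883957415))
-> (594, -1, 75, -6.4)
[[-0.01,0.02,0.75,0.02],[-0.01,0.02,0.75,0.02],[-0.01,0.02,0.75,0.02],[-0.01,0.02,0.75,0.02],[-0.01,0.02,0.75,0.02]]
```

```bash
python3 -m jog '[[-0.01,0.02,0.75,0.1],[-0.02,0.02,0.75,0],[-0.01,0.02,0.75,0],[-0.02,0.02,0.75,0],[-0.01,0.02,0.75,0],[0,0,0,0],[0,0,0,0]]'
python3 - <<'E'
from h import *
print(pose()[:2])
plan([(594,-1,56,-6.4,2)])
c=viewer.capture("wrist"); im=c["image"]
b=blob(im,"white",(200,50,440,440)); print(rect(unproj(c,b,.06)))
cv2.imwrite("pics/w1.png",im[:,:,::-1])
E
```

```text
time_s: 4.12
position: [0.5936, -0.0043, 0.0765]
eef_rot: [0.747, 0.665, 0.0, 0.0]
wrist_force: [0.3, -0.6, 0.5]
gripper_width: 0.647
gripper_force: 0.0
(array([ 0.59363354, -0.00429141,  0.07645685]), np.float64(-6.601937018541691))
-> (594, -1, 56, -6.4)
[[0.06,0.0,0.34,-0.03],[0.06,0.0,0.34,-0.03]]
[602.8  72.4  52.4 100.3  83.4]
```

View pics/w1.png

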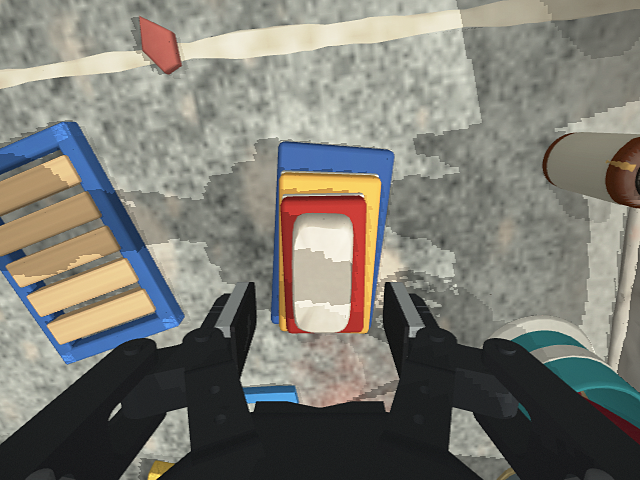

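The blank, at (323,272), is centred between the fingers. Its long axis lines up with them.

```bash
python3 -m jog '[[0.06,0,0.34,0],[0.06,0,0.34,0],[0,0,0,0]]'
python3 -m jog '[[0,0,0,0],[0,0,0,0],[0,0,0,0],[0,0,0,0],[0,0,0,0]]' 0 30
python3 - <<'E'
from h import *
print(pose()[:2])
E
```

```text
time_s: 4.55
position: [0.5933, -0.0003, 0.0543]
eef_rot: [0.746, 0.665, -0.001, -0.001]
wrist_force: [-1.2, -0.4, -0.7]
gripper_width: 0.653
gripper_force: 0.0
time_s: 5.18
position: [0.5939, -0.0006, 0.0556]
eef_rot: [0.747, 0.665, 0.0, 0.0]
wrist_force: [-2.3, 0.5, 5.9]
gripper_width: 0.327
gripper_force: 30.1
(array([ 0.59393   , -0.00060783,  0.05560512]), np.float64(-6.584983887597927))
```

```bash
python3 -m jog '[[0,0,-0.3,0],[0,0,-0.6,0],[0,0,-0.7,0],[0,0,-0.7,0]]'
python3 - <<'E'
from h import *
print(pose()[:2])
plan([(457,236,110,1.4,10)])
E
```

```text
time_s: 5.68
position: [0.594, -0.0006, 0.1262]
eef_rot: [0.747, 0.665, 0.0, 0.0]
wrist_force: [-0.0, -0.7, -1.0]
gripper_width: 0.326
gripper_force: 29.7
(array([ 5.94005029e-01, -5.72427594e-04,  1.26151130e-01]), np.float64(-6.583871788126164))
-> (457, 236, 110, 1.4)
[[0.73,-0.54,0.05,-0.2],[0.74,-0.53,0.05,-0.2],[0.75,-0.52,0.05,-0.2],[0.75,-0.51,0.05,-0.2],[0.76,-0.5,0.05,-0.2],[0.77,-0.49,0.05,-0.2],[0.77,-0.48,0.05,-0.2],[0.78,-0.47,0.05,-0.2]]
[[0.79,-0.46,0.05,-0.2],[0.79,-0.45,0.05,-0.2]]
```

```bash
python3 -m jog '[[0.73,-0.54,0.05,-0.2],[0.74,-0.53,0.05,-0.2],[0.75,-0.52,0.05,-0.2],[0.75,-0.51,0.05,-0.2],[0.76,-0.5,0.05,-0.2],[0.77,-0.49,0.05,-0.2],[0.77,-0.48,0.05,-0.2],[0.78,-0.47,0.05,-0.2]]'
python3 -m jog '[[0.79,-0.46,0.05,-0.2],[0.79,-0.45,0.05,-0.2],[0,0,0,0],[0,0,0,0]]'
python3 - <<'E'
from h import *
print(pose()[:2])
c=viewer.capture("wrist"); im=c["image"].copy()
def model(x,y,yaw,hw=44,hl=70,z=.013):
    a=np.radians(yaw);X=np.array([np.cos(a),np.sin(a)]);Y=np.array([-X[1],X[0]])
    P=np.array([[*(np.array([x,y])+sx*hw*X+sy*hl*Y),z*1000] for sx,sy in((-1,-1),(1,-1),(1,1),(-1,1))])/1000
    return proj(c,P).astype(np.int32)
cv2.polylines(im,[model(455.6,234.7,1.4)],True,(255,0,255),1)
cv2.polylines(im,[model(459.6,238,1.4)],True,(0,255,0),1)
cv2.imwrite("pics/w2.png",im[:,:,::-1])
E
```

```text
time_s: 6.68
position: [0.4846, 0.1895, 0.1134]
eef_rot: [0.708, 0.706, 0.001, 0.0]
wrist_force: [1.0, 0.6, -0.3]
gripper_width: 0.329
gripper_force: 29.8
time_s: 7.18
position: [0.4579, 0.2354, 0.1099]
eef_rot: [0.699, 0.716, 0.0, 0.0]
wrist_force: [0.0, -1.1, -0.5]
gripper_width: 0.331
gripper_force: 29.7
(array([0.45786399, 0.23541285, 0.10991515]), np.float64(1.3833772889327238))
```

View pics/w2.png

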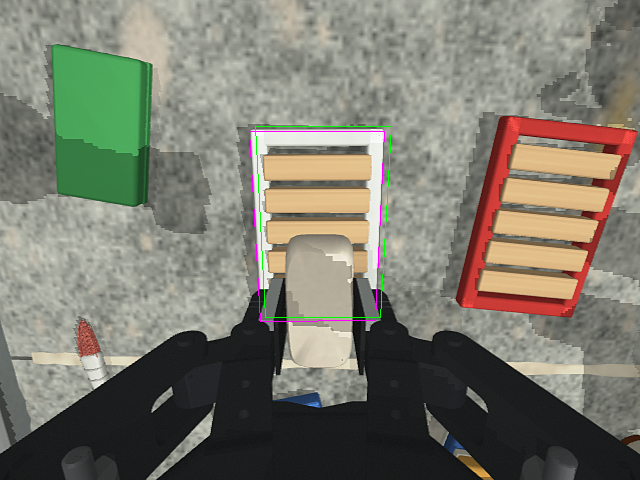

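The blank is held straight at (320,300). The top-camera rack outline (magenta) fits the white rack well, so I'll use (456,235.5). Next I'll check where the blank sits relative to the TCP.

Run:
```python
from h import *
p,h,_=pose(); print(p,h)
c=viewer.capture("wrist")
print(unproj(c,[(320,236),(320,366)],.115)*1000, unproj(c,[(287,300),(354,300)],.112)*1000)
plan([(456,235.5,20,1.4,4)])
```

```text
[0.45792448 0.2352034  0.10976792] 1.3537331993674302
[[456.28867126 266.65093093]
 [457.77588313 203.94380206]] [[442.51750262 235.72858282]
 [471.98120728 236.37784291]]
-> (456, 235.5, 20, 1.4)
[[0.0,-0.02,0.75,0.0],[0.0,-0.02,0.75,0.0],[0.0,-0.02,0.75,0.0],[0.0,-0.02,0.75,0.0]]
```

```bash
python3 -m jog '[[0,-0.02,0.9,0],[0,-0.02,0.9,0],[0,-0.02,0.75,0],[0,0,0.35,0],[0,0,0.14,0],[0,0,0,0],[0,0,0,0]]'
python3 -m jog '[[0,0,0,0],[0,0,0,0],[0,0,0,0],[0,0,-0.3,0],[0,0,-0.6,0],[0,0,-1,0],[0,0,-1,0],[0,0,-1,0]]' 0.65
python3 - <<'E'
from h import *
print(pose()[:2])
plan([(594,-3,150,-5.8,10)])
c=viewer.capture("wrist"); im=c["image"]
cv2.imwrite("pics/w3.png",im[:,:,::-1])
E
```

```text
time_s: 8.15
position: [0.4558, 0.236, 0.0186]
eef_rot: [0.698, 0.716, 0.0, 0.0]
wrist_force: [-0.3, -0.9, -0.8]
gripper_width: 0.333
gripper_force: 29.7
time_s: 9.15
position: [0.4554, 0.2358, 0.1367]
eef_rot: [0.698, 0.716, 0.0, 0.0]
wrist_force: [-0.3, 0.2, 0.2]
gripper_width: 0.649
gripper_force: 0.0
(array([0.45544054, 0.23581222, 0.13666079]), np.float64(1.4236010758370194))
-> (594, -3, 150, -5.8)
[[-0.81,0.44,-0.04,0.18],[-0.8,0.45,-0.04,0.18],[-0.8,0.46,-0.04,0.18],[-0.79,0.47,-0.04,0.18],[-0.78,0.48,-0.04,0.18],[-0.78,0.49,-0.04,0.18],[-0.77,0.5,-0.04,0.18],[-0.77,0.51,-0.04,0.18]]
[[-0.76,0.52,-0.04,0.18],[-0.75,0.53,-0.04,0.18]]
```

View pics/w3.png

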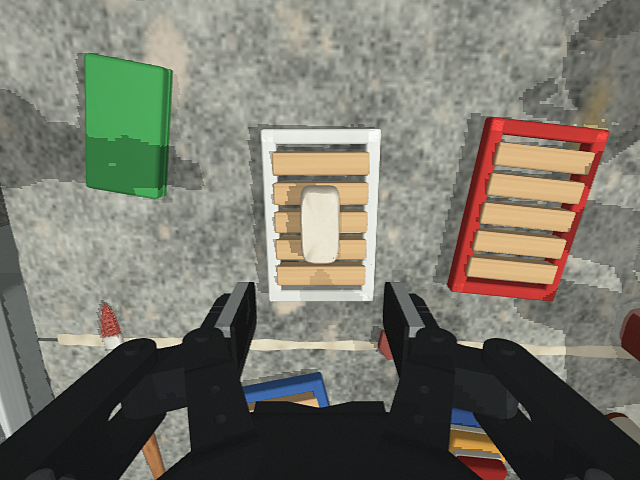

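The blank lies flat on the slats at (320,225), in the middle of the white rack and lengthways. Now the red one.

```bash
python3 -m jog '[[-0.81,0.44,-0.04,0.18],[-0.8,0.45,-0.04,0.18],[-0.8,0.46,-0.04,0.18],[-0.79,0.47,-0.04,0.18],[-0.78,0.48,-0.04,0.18],[-0.78,0.49,-0.04,0.18],[-0.77,0.5,-0.04,0.18],[-0.77,0.51,-0.04,0.18]]'
python3 -m jog '[[-0.76,0.52,-0.04,0.18],[-0.75,0.53,-0.04,0.18],[0,0,0,0],[0,0,0,0],[0,0,0,0]]'
cat >> h.py <<'E'
def meas(cols,win=(262,60,430,420)):
    p,h,_=pose(); print(np.round(p*1000,1),round(h,2))
    c=viewer.capture("wrist"); im=c["image"]
    Z={"blue":.018,"yellow":.036,"red":.054}
    for n in cols:
        b=blob(im,n,win); print(n,rect(unproj(c,b,Z[n])))
    return c
E
python3 - <<'E'
from h import *
meas(["red","yellow","blue"])
plan([(595,-1,60,-5.8,4),(595,-1,37,-5.8,1)])
E
```

```text
time_s: 10.2
position: [0.5663, 0.0438, 0.1451]
eef_rot: [0.734, 0.68, 0.0, 0.0]
wrist_force: [0.0, 0.8, 0.6]
gripper_width: 0.65
gripper_force: 0.0
time_s: 10.82
position: [0.5934, -0.0023, 0.1472]
eef_rot: [0.741, 0.671, 0.0, -0.0]
wrist_force: [0.3, -0.0, -0.7]
gripper_width: 0.652
gripper_force: 0.0
[593.4  -2.3 147.2] -5.71
red [ 5.951e+02  1.000e-01  4.080e+01  7.280e+01 -5.800e+00]
yellow [596.7  -1.5  52.7  93.3  -8.6]
blue [598.3   1.   64.8 114.5 -11.1]
-> (595, -1, 60, -5.8)
[[0.01,0.01,0.73,0.01],[0.01,0.01,0.73,0.01],[0.01,0.01,0.73,0.01],[0.01,0.01,0.73,0.01]]
-> (595, -1, 37, -5.8)
[[0.0,0.0,0.77,0.0]]
```

```bash
python3 -m jog '[[0.02,0.01,0.75,0.02],[0.03,0.01,0.75,0],[0.02,0,0.75,0],[0.01,0,0.65,0],[0,0,0.5,0],[0,0,0.27,0],[0,0,0,0],[0,0,0,0]]'
python3 -m jog '[[0,0,0,0],[0,0,0,0],[0,0,0,0],[0,0,0,0]]' 0 40
python3 -m jog '[[0,0,-0.3,0],[0,0,-0.6,0],[0,0,-0.7,0],[0,0,-1,0]]'
python3 - <<'E'
from h import *
print(pose()[:2])
plan([(614.5,242.5,75,-4.7,9)])
c=meas(["yellow","blue"])
print(unproj(c,[(320,236)],.115)*1000)
E
```

```text
time_s: 11.88
position: [0.5947, -0.0007, 0.0375]
eef_rot: [0.742, 0.67, 0.0, 0.0]
wrist_force: [0.6, -0.2, 0.4]
gripper_width: 0.646
gripper_force: 0.0
time_s: 12.38
position: [0.5947, -0.0008, 0.0377]
eef_rot: [0.742, 0.67, 0.0, 0.0]
wrist_force: [-1.8, -0.3, 7.2]
gripper_width: 0.481
gripper_force: 41.0
time_s: 12.88
position: [0.5943, -0.0008, 0.1166]
eef_rot: [0.742, 0.67, 0.0, -0.0]
wrist_force: [-0.4, -0.6, -1.1]
gripper_width: 0.476
gripper_force: 40.7
(array([ 0.59432142, -0.00081066,  0.11656908]), np.float64(-5.862050398263871))
-> (614.5, 242.5, 75, -4.7)
[[0.9,-0.02,0.15,-0.03],[0.9,-0.02,0.15,-0.03],[0.9,-0.01,0.15,-0.03],[0.9,-0.01,0.15,-0.03],[0.9,-0.01,0.15,-0.03],[0.9,-0.01,0.15,-0.03],[0.9,-0.01,0.15,-0.03],[0.9,0.0,0.15,-0.03]]
[[0.9,0.0,0.15,-0.03]]
[594.3  -0.8 116.6] -5.86
yellow [601.2  28.6  32.7  52.7  81.4]
blue [604.1  31.1  53.5  64.7  78.8]
[[596.27393194  28.25103587]]
```

```bash
python3 -m jog '[[0.9,-0.02,0.05,-0.03],[0.9,-0.02,0.05,-0.03],[0.9,-0.01,0.05,-0.03],[0.9,-0.01,0.05,-0.03],[0.9,-0.01,0.05,-0.03],[0.9,-0.01,0.05,-0.03],[0.9,-0.01,0.05,-0.03],[0.9,0,0.05,-0.03]]'
python3 -m jog '[[0.87,0,0.05,-0.03],[0,0,0,0],[0,0,0,0],[0,0,0,0]]'
cat >> h.py <<'E'
def over(c,im,x,y,yaw,hw,hl,z,col):
    a=np.radians(yaw);X=np.array([np.cos(a),np.sin(a)]);Y=np.array([-X[1],X[0]])
    P=np.array([[*(np.array([x,y])+sx*hw*X+sy*hl*Y),z] for sx,sy in((-1,-1),(1,-1),(1,1),(-1,1))])/1000
    cv2.polylines(im,[proj(c,P).astype(np.int32)],True,col,1)
E
python3 - <<'E'
from h import *
print(pose()[:2])
plan([(614,241.5,20,-4.7,4)])
c=viewer.capture("wrist"); im=c["image"].copy()
over(c,im,613.3,241.8,-4.7,44,70,13,(255,0,255))
p,h,_=pose(); p=p*1000
over(c,im,p[0],p[1]+.9,h,21,37,p[2]+16.5,(0,255,0))
cv2.imwrite("pics/w4.png",im[:,:,::-1])
E
```

```text
time_s: 13.92
position: [0.6124, 0.2155, 0.1041]
eef_rot: [0.737, 0.676, 0.0, 0.0]
wrist_force: [-0.1, -0.1, -0.5]
gripper_width: 0.479
gripper_force: 40.8
time_s: 14.42
position: [0.6148, 0.2396, 0.1019]
eef_rot: [0.736, 0.677, 0.0, 0.0]
wrist_force: [0.2, -1.0, -1.1]
gripper_width: 0.479
gripper_force: 40.7
(array([0.61475009, 0.23958267, 0.10192157]), np.float64(-4.840564715412172))
-> (614, 241.5, 20, -4.7)
[[0.02,-0.01,0.68,-0.01],[0.02,-0.01,0.68,-0.01],[0.02,-0.01,0.68,-0.01],[0.02,-0.01,0.68,-0.01]]
```

View pics/w4.png

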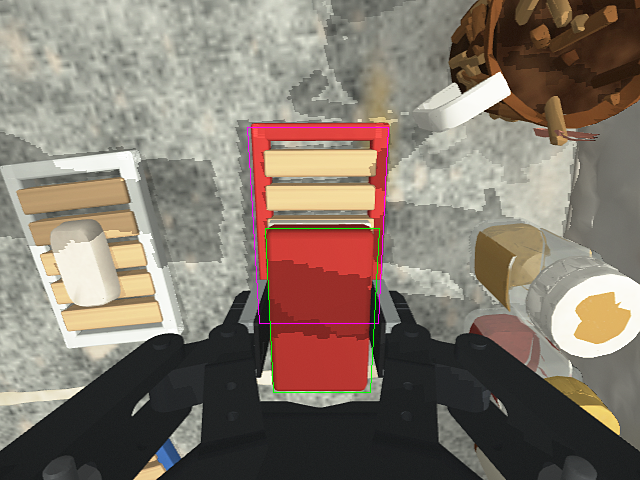

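The red sample is held straight at (320,308). The red rack sits about 1–2 mm beyond the magenta outline, so I'll place it at TCP (614.5,242.5).

```bash
python3 -m jog '[[0.03,0,0.8,0],[0.04,0,0.8,0],[0.03,0,0.7,0],[0,0,0.35,0],[0,0,0.13,0],[0,0,0,0],[0,0,0,0]]'
python3 -m jog '[[0,0,0,0],[0,0,0,0],[0,0,0,0],[0,0,-0.3,0],[0,0,-0.6,0],[0,0,-1,0],[0,0,-1,0],[0,0,-1,0]]' 0.9
python3 - <<'E'
from h import *
print(pose()[:2])
plan([(596,-2.5,150,-8.6,9)])
c=viewer.capture("wrist"); im=c["image"]
b=blob(im,"white",(200,50,440,440))
cv2.imwrite("pics/w5.png",im[:,:,::-1])
E
```

```text
time_s: 15.35
position: [0.615, 0.2436, 0.0186]
eef_rot: [0.736, 0.677, 0.0, 0.0]
wrist_force: [0.2, -0.2, -1.6]
gripper_width: 0.477
gripper_force: 40.7
time_s: 16.35
position: [0.6148, 0.2436, 0.1375]
eef_rot: [0.736, 0.677, 0.001, 0.0]
wrist_force: [0.1, -0.1, -0.3]
gripper_width: 0.901
gripper_force: 0.0
(array([0.61481396, 0.24358105, 0.13750529]), np.float64(-4.780019616240441))
-> (596, -2.5, 150, -8.6)
[[-0.91,0.01,-0.05,0.11],[-0.91,0.01,-0.05,0.11],[-0.91,0.02,-0.05,0.11],[-0.91,0.03,-0.05,0.11],[-0.91,0.03,-0.05,0.11],[-0.91,0.04,-0.05,0.11],[-0.91,0.05,-0.05,0.11],[-0.91,0.05,-0.05,0.11]]
[[-0.91,0.06,-0.05,0.11]]
```

View pics/w5.png

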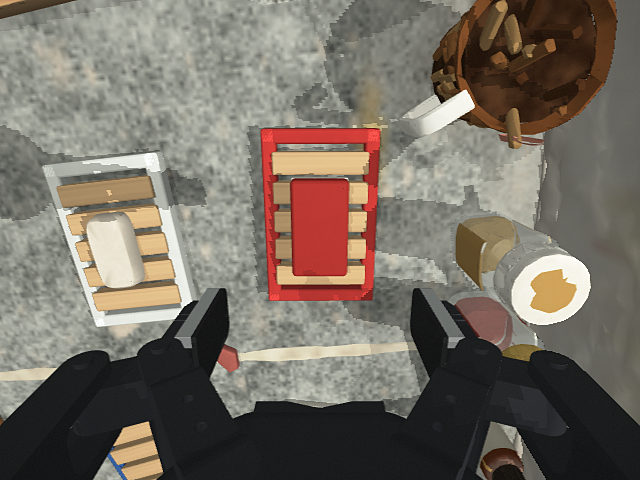

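```bash
python3 - <<'E'
from h import *
c=viewer.capture("wrist"); im=c["image"]
m=blob(im,"red",(286,174,352,279)); print(rect(unproj(c,m,.034)))
f=blob(im,"red",(255,120,390,305)); print(rect(unproj(c,f,.013)))
E
python3 -m jog '[[-0.91,0.01,-0.05,0.11],[-0.91,0.01,-0.05,0.11],[-0.91,0.02,-0.05,0.11],[-0.91,0.03,-0.05,0.11],[-0.91,0.03,-0.05,0.11],[-0.91,0.04,-0.05,0.11],[-0.91,0.05,-0.05,0.11],[-0.91,0.05,-0.05,0.11]]'
python3 -m jog '[[-0.91,0.06,-0.05,0.11],[0,0,0,0],[0,0,0,0],[0,0,0,0]]'
python3 - <<'E'
from h import *
c=meas(["yellow","blue"],(200,50,440,300))
E
```

```text
[613.9 244.9  41.4  73.1  -4.6]
[614.7 245.1  87.1 138.3  -4.7]
time_s: 17.45
position: [0.5977, 0.0247, 0.1478]
eef_rot: [0.757, 0.654, 0.0, 0.0]
wrist_force: [0.5, -0.7, 0.5]
gripper_width: 0.903
gripper_force: 0.0
time_s: 17.95
position: [0.5957, -0.0007, 0.1487]
eef_rot: [0.759, 0.652, 0.0, -0.0]
wrist_force: [0.3, 0.4, 0.1]
gripper_width: 0.899
gripper_force: 0.0
[595.7  -0.7 148.7] -8.67
yellow [596.7  -1.6  52.5  93.2  -8.6]
blue [598.3   1.3  64.8 114.2 -11.2]
```

Red is centred on its rack to within 1 mm, and yellow and blue have not moved. Next, pick up yellow.

```bash
python3 -m jog '[[-0.02,0.01,0.9,0],[-0.01,0.01,0.9,0],[-0.01,0,0.9,0],[0,0,0.8,0],[0,0,0.6,0],[0,0,0.29,0],[0,0,0,0],[0,0,0,0]]'
python3 -m jog '[[0,0,0,0],[0,0,0,0],[0,0,0,0],[0,0,0,0]]' 0 50
python3 -m jog '[[0,0,-0.3,0],[0,0,-0.6,0],[0,0,-0.9,0],[0,0,-1,0],[0,0,-1,0]]'
python3 - <<'E'
from h import *
print(pose()[:2])
plan([(456.5,-252,110,-20.2,11)])
E
```

```text
time_s: 19.0
position: [0.5964, -0.0029, 0.0175]
eef_rot: [0.759, 0.651, 0.0, 0.0]
wrist_force: [0.2, 0.6, 0.7]
gripper_width: 0.898
gripper_force: 0.0
time_s: 19.5
position: [0.5964, -0.0029, 0.0176]
eef_rot: [0.759, 0.651, 0.0, 0.0]
wrist_force: [-2.3, 0.7, 8.3]
gripper_width: 0.621
gripper_force: 52.6
time_s: 20.12
position: [0.5961, -0.0029, 0.1331]
eef_rot: [0.759, 0.651, 0.0, 0.0]
wrist_force: [-0.4, -0.4, -0.4]
gripper_width: 0.62
gripper_force: 52.9
(array([ 0.5960913 , -0.00291123,  0.13307007]), np.float64(-8.736917351392167))
-> (456.5, -252, 110, -20.2)
[[-0.81,-0.3,0.07,0.26],[-0.82,-0.29,0.07,0.26],[-0.82,-0.27,0.07,0.26],[-0.83,-0.26,0.07,0.26],[-0.83,-0.24,0.07,0.26],[-0.83,-0.23,0.07,0.26],[-0.84,-0.21,0.07,0.26],[-0.84,-0.2,0.07,0.26]]
[[-0.85,-0.18,0.07,0.26],[-0.85,-0.17,0.07,0.26],[-0.85,-0.15,0.07,0.26]]
```

```bash
python3 -m jog '[[-0.81,-0.3,0.07,0.26],[-0.82,-0.29,0.07,0.26],[-0.82,-0.27,0.07,0.26],[-0.83,-0.26,0.07,0.26],[-0.83,-0.24,0.07,0.26],[-0.83,-0.23,0.07,0.26],[-0.84,-0.21,0.07,0.26],[-0.84,-0.2,0.07,0.26]]'
python3 -m jog '[[-0.85,-0.18,0.07,0.26],[-0.85,-0.17,0.07,0.26],[-0.85,-0.15,0.07,0.26],[0,0,0,0],[0,0,0,0]]'
python3 - <<'E'
from h import *
print(pose()[:2])
c=viewer.capture("wrist"); im=c["image"].copy()
over(c,im,455.2,-254.2,-20.2,44,70,13,(255,0,255))
p,h,_=pose(); p=p*1000; a=np.radians(h)
over(c,im,p[0]-1.3*np.sin(a),p[1]+1.3*np.cos(a),h,27,47,p[2]+18.4,(0,255,0))
cv2.imwrite("pics/w6.png",im[:,:,::-1])
E
```

```text
time_s: 21.12
position: [0.4946, -0.185, 0.1151]
eef_rot: [0.804, 0.594, 0.0, 0.0]
wrist_force: [-0.8, -0.1, -1.0]
gripper_width: 0.617
gripper_force: 53.0
time_s: 21.75
position: [0.4573, -0.2518, 0.1084]
eef_rot: [0.82, 0.572, 0.0, 0.0]
wrist_force: [0.0, 0.4, -1.0]
gripper_width: 0.619
gripper_force: 53.0
(array([ 0.45725306, -0.25183328,  0.10841439]), np.float64(-20.150991684369554))
```

View pics/w6.png

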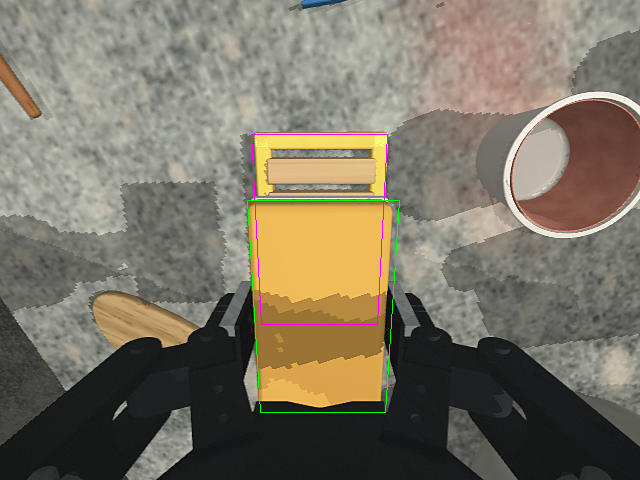

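The yellow sample is held straight at (321,305). The rack outline matches the rack, and the cup at (560,170) is clear. Placing it now.

```bash
python3 -m jog '[[-0.04,0,0.9,0],[-0.04,-0.01,0.9,0],[-0.03,0,0.75,0],[0,0,0.38,0],[0,0,0.14,0],[0,0,0,0],[0,0,0,0]]'
python3 -m jog '[[0,0,0,0],[0,0,0,0],[0,0,0,0],[0,0,-0.3,0],[0,0,-0.6,0],[0,0,-1,0],[0,0,-1,0],[0,0,-1,0]]' 1
python3 - <<'E'
from h import *
print(pose()[:2])
c=viewer.capture("wrist"); im=c["image"]
cv2.imwrite("pics/w7.png",im[:,:,::-1])
plan([(597.5,0,160,-11.1,11)])
E
```

```text
time_s: 22.68
position: [0.4557, -0.2553, 0.0162]
eef_rot: [0.82, 0.572, 0.0, 0.0]
wrist_force: [0.9, 0.1, -0.9]
gripper_width: 0.616
gripper_force: 53.0
time_s: 23.68
position: [0.4553, -0.2552, 0.1342]
eef_rot: [0.82, 0.572, 0.0, 0.0]
wrist_force: [-0.3, 0.3, 0.1]
gripper_width: 1.003
gripper_force: 0.0
(array([ 0.45525601, -0.25524187,  0.13421522]), np.float64(-20.177774396212886))
-> (597.5, 0, 160, -11.1)
[[0.88,0.13,-0.07,-0.21],[0.87,0.15,-0.07,-0.21],[0.87,0.16,-0.07,-0.21],[0.87,0.17,-0.07,-0.21],[0.87,0.18,-0.07,-0.21],[0.86,0.2,-0.07,-0.21],[0.86,0.21,-0.07,-0.21],[0.86,0.22,-0.07,-0.21]]
[[0.85,0.23,-0.07,-0.21],[0.85,0.25,-0.07,-0.21],[0.85,0.26,-0.07,-0.21]]
```

View pics/w7.png

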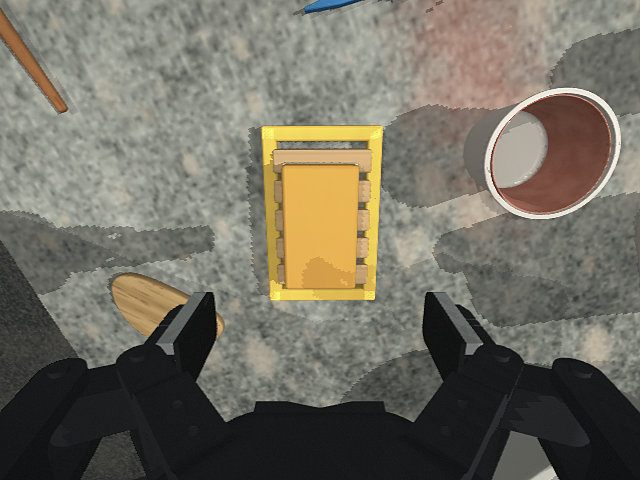

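Yellow lies flat and straight on its rack at (320,226). I'll check the numbers while returning for blue.

```bash
python3 - <<'E'
from h import *
c=viewer.capture("wrist")
print(rect(unproj(c,[(282,164),(358,164),(356,290),(284,290)],.033)),rect(unproj(c,[(262,126),(383,126),(375,299),(270,299)],.013)))
E
python3 -m jog '[[0.88,0.13,-0.07,-0.21],[0.87,0.15,-0.07,-0.21],[0.87,0.16,-0.07,-0.21],[0.87,0.17,-0.07,-0.21],[0.87,0.18,-0.07,-0.21],[0.86,0.2,-0.07,-0.21],[0.86,0.21,-0.07,-0.21],[0.86,0.22,-0.07,-0.21]]'
python3 -m jog '[[0.85,0.23,-0.07,-0.21],[0.85,0.25,-0.07,-0.21],[0.85,0.26,-0.07,-0.21],[0,0,0,0],[0,0,0,0],[0,0,0,0]]'
python3 - <<'E'
from h import *
c=meas(["blue"],(230,50,440,300))
E
```

```text
[ 455.8 -256.4   55.3   95.9  -20.4] [ 458.8 -254.2   88.   139.3  -20.2]
time_s: 24.78
position: [0.558, -0.0682, 0.1494]
eef_rot: [0.785, 0.62, -0.0, -0.0]
wrist_force: [0.1, 0.5, -0.6]
gripper_width: 1.001
gripper_force: 0.0
time_s: 25.52
position: [0.5959, 0.0, 0.1557]
eef_rot: [0.772, 0.636, -0.0, 0.0]
wrist_force: [0.5, 0.7, 0.2]
gripper_width: 0.999
gripper_force: 0.0
[595.9   0.  155.7] -11.0
blue [598.4   1.   64.8 114.5 -11.1]
```

```bash
python3 -m jog '[[0,0.02,1,0],[0,0.02,1,0],[0,0.01,1,0],[0,0,0.9,0],[0,0,0.7,0],[0,0,0.4,0],[0,0,0.17,0],[0,0,0,0]]'
python3 -m jog '[[0,0,0,0],[0,0,0,0],[0,0,0,0],[0,0,0,0],[0,0,0,0]]' 0 70
python3 -m jog '[[0,0,-0.3,0],[0,0,-0.6,0],[0,0,-0.9,0],[0,0,-1,0],[0,0,0,0]]'
python3 - <<'E'
from h import *
print(pose()[:2])
plan([(434.5,8,80,14.1,8)])
E
```

```text
time_s: 26.58
position: [0.5978, 0.0005, 0.0009]
eef_rot: [0.771, 0.636, 0.0, 0.0]
wrist_force: [0.8, 0.2, -0.2]
gripper_width: 1.0
gripper_force: 0.0
time_s: 27.2
position: [0.5981, 0.0006, 0.0018]
eef_rot: [0.771, 0.636, 0.0, 0.0]
wrist_force: [-3.2, -0.8, 12.9]
gripper_width: 0.751
gripper_force: 75.7
time_s: 27.82
position: [0.5988, 0.0006, 0.0875]
eef_rot: [0.771, 0.636, 0.002, 0.001]
wrist_force: [-1.1, 0.4, -2.8]
gripper_width: 0.748
gripper_force: 78.6
(array([5.98786575e-01, 5.56818986e-04, 8.75290632e-02]), np.float64(-10.953980753868912))
-> (434.5, 8, 80, 14.1)
[[-0.1,-0.68,0.03,-0.78],[-0.06,-0.68,0.03,-0.78],[-0.03,-0.68,0.03,-0.78],[0.01,-0.69,0.03,-0.78],[0.05,-0.68,0.03,-0.78],[0.09,-0.68,0.03,-0.78],[0.12,-0.67,0.03,-0.78],[0.16,-0.67,0.03,-0.78]]
```

```bash
python3 -m jog '[[-0.1,-0.68,0.03,-0.78],[-0.06,-0.68,0.03,-0.78],[-0.03,-0.68,0.03,-0.78],[0.01,-0.69,0.03,-0.78],[0.05,-0.68,0.03,-0.78],[0.09,-0.68,0.03,-0.78],[0.12,-0.67,0.03,-0.78],[0.16,-0.67,0.03,-0.78]]'
python3 -m jog '[[0,0,0,0],[0,0,0,0],[0,0,0,0]]'
python3 - <<'E'
from h import *
print(pose()[:2])
c=viewer.capture("wrist"); im=c["image"].copy()
over(c,im,432.6,7.3,14.1,44,70,13,(255,0,255))
over(c,im,436.8,10.5,14.1,44,70,13,(255,255,0))
p,h,_=pose(); p=p*1000; a=np.radians(h)
over(c,im,p[0],p[1]+.4,h,33,58,p[2]+16,(0,255,0))
cv2.imwrite("pics/w8.png",im[:,:,::-1])
E
```

```text
time_s: 28.82
position: [0.4327, 0.0079, 0.0775]
eef_rot: [0.615, 0.789, 0.0, -0.0]
wrist_force: [0.9, 0.2, -2.8]
gripper_width: 0.751
gripper_force: 78.6
time_s: 29.2
position: [0.434, 0.0079, 0.0774]
eef_rot: [0.616, 0.788, 0.0, 0.0]
wrist_force: [0.5, -0.1, -2.7]
gripper_width: 0.75
gripper_force: 78.6
(array([0.43402113, 0.00785929, 0.07740733]), np.float64(13.97491509443669))
```

View pics/w8.png

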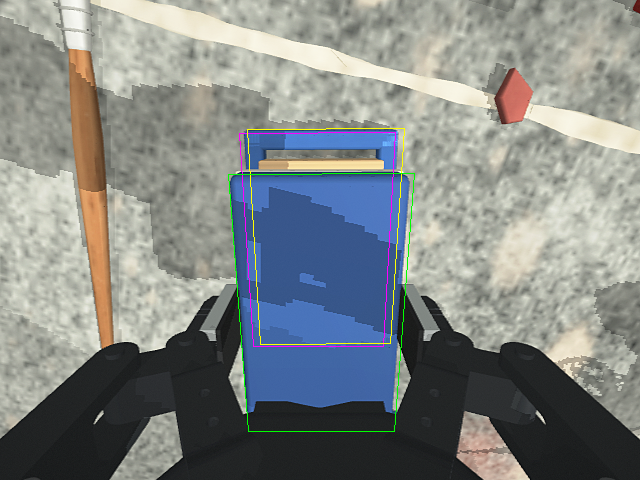

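The blue sample is held straight at (320,290), and its rack lies between the two outlines. Place it at TCP (435,9).

```bash
python3 -m jog '[[0.02,0.02,0.7,0],[0.01,0.02,0.7,0],[0,0,0.4,0],[0,0,0.17,0],[0,0,0,0],[0,0,0,0]]'
python3 -m jog '[[0,0,0,0],[0,0,0,0],[0,0,0,0],[0,0,-0.3,0],[0,0,-0.6,0],[0,0,-1,0],[0,0,-1,0],[0,0,-1,0]]' 1
python3 -m jog '[[0,0,-0.5,0],[0,0,0,0]]'
python3 - <<'E'
from h import *
print(pose()[:2])
c=viewer.capture("wrist"); im=c["image"]
print("blue piece",rect(unproj(c,blob(im,"blue",(150,50,440,300)),.034)))
cv2.imwrite("pics/w9.png",im[:,:,::-1])
E
```

```text
time_s: 30.0
position: [0.4347, 0.009, 0.0187]
eef_rot: [0.616, 0.788, 0.0, 0.0]
wrist_force: [1.3, 0.2, -3.1]
gripper_width: 0.748
gripper_force: 78.6
time_s: 31.0
position: [0.4342, 0.0089, 0.137]
eef_rot: [0.615, 0.788, -0.0, 0.0]
wrist_force: [-0.1, 0.5, -0.1]
gripper_width: 1.003
gripper_force: 0.0
time_s: 31.25
position: [0.4347, 0.0088, 0.1514]
eef_rot: [0.616, 0.788, 0.001, 0.001]
wrist_force: [-0.3, -0.3, -1.4]
gripper_width: 1.002
gripper_force: 0.0
(array([0.43473388, 0.00883777, 0.15144597]), np.float64(13.995366686466724))
blue piece [432.4  15.8  80.3 128.   14.2]
```

View pics/w9.png

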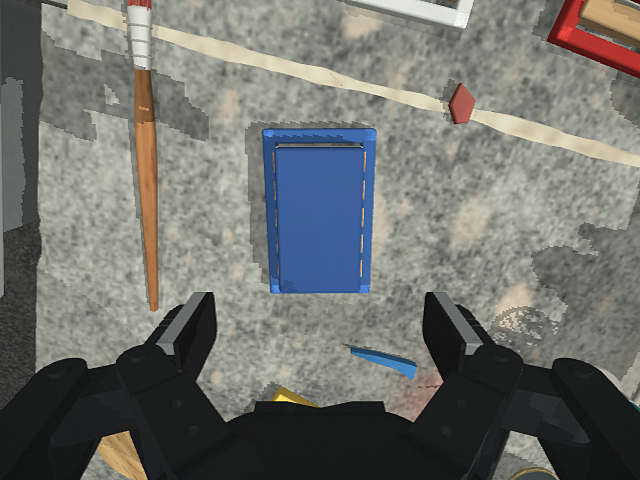

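Run:
```python
from h import *
c=viewer.capture("wrist")
print(rect(unproj(c,[(275,147),(365,148),(362,292),(277,292)],.033)))
plan([(435,9,200,14,2),(300,-400,230,-53,17)],(434.7,8.8,151.4,14))
```

```text
[433.9   9.6  69.  114.8  13.9]
-> (435, 9, 200, 14)
[[0.0,0.01,-0.81,0.0],[0.0,0.01,-0.81,0.0]]
-> (300, -400, 230, -53)
[[-0.71,-0.45,-0.06,0.99],[-0.74,-0.4,-0.06,0.99],[-0.77,-0.35,-0.06,0.99],[-0.79,-0.29,-0.06,0.99],[-0.81,-0.24,-0.06,0.99],[-0.82,-0.18,-0.06,0.99],[-0.83,-0.13,-0.06,0.99],[-0.84,-0.07,-0.06,0.99]]
[[-0.84,-0.01,-0.06,0.99],[-0.84,0.05,-0.06,0.99],[-0.84,0.11,-0.06,0.99],[-0.83,0.16,-0.06,0.99],[-0.82,0.22,-0.06,0.99],[-0.8,0.27,-0.06,0.99],[-0.78,0.33,-0.06,0.99],[-0.75,0.38,-0.06,0.99]]
[[-0.73,0.43,-0.06,0.99]]
```

```bash
python3 -m jog '[[0,0,-0.8,0],[0,0,-0.8,0],[-0.71,-0.45,-0.06,0.99],[-0.74,-0.4,-0.06,0.99],[-0.77,-0.35,-0.06,0.99],[-0.79,-0.29,-0.06,0.99],[-0.81,-0.24,-0.06,0.99],[-0.82,-0.18,-0.06,0.99]]'
python3 -m jog '[[-0.83,-0.13,-0.06,0.99],[-0.84,-0.07,-0.06,0.99],[-0.84,0,-0.06,0.99],[-0.84,0.05,-0.06,0.99],[-0.84,0.11,-0.06,0.99],[-0.83,0.16,-0.06,0.99],[-0.82,0.22,-0.06,0.99],[-0.8,0.27,-0.06,0.99]]'
python3 -m jog '[[-0.78,0.33,-0.06,0.99],[-0.75,0.38,-0.06,0.99],[-0.73,0.43,-0.06,0.99],[0,0,0,0]]'
python3 - <<'E'
from h import *
print(pose()[:2])
c=viewer.capture("top"); im=c["image"]
h=cv2.cvtColor(im,cv2.COLOR_RGB2HSV)
cv2.imwrite("pics/top1.png",cv2.resize(im[100:290,150:540,::-1],None,fx=2,fy=2,interpolation=2))
for n,w in {"red":(160,108,260,182),"blue":(282,205,380,280),"yellow":(422,192,522,278)}.items():
    print("rack",n,rect(unproj(c,blob(im,n,w),.013)))
print(unproj(c,[(478,152)],.063))
E
```

```text
time_s: 32.35
position: [0.3864, -0.1356, 0.2085]
eef_rot: [0.765, 0.644, -0.0, -0.001]
wrist_force: [-0.3, -0.7, -0.3]
gripper_width: 1.003
gripper_force: 0.0
time_s: 33.35
position: [0.3226, -0.3277, 0.2228]
eef_rot: [0.912, 0.41, -0.0, -0.001]
wrist_force: [-0.8, 0.4, 0.7]
gripper_width: 0.999
gripper_force: 0.0
time_s: 33.85
position: [0.2979, -0.4002, 0.228]
eef_rot: [0.95, 0.314, -0.001, -0.0]
wrist_force: [-0.2, 0.5, -0.2]
gripper_width: 1.003
gripper_force: 0.0
(array([ 0.29791496, -0.40016747,  0.22799564]), np.float64(-53.45383048011446))
rack red [613.2 241.8  88.  140.3  -4.7]
rack blue [433.    7.4  85.  137.5  14.1]
rack yellow [ 454.4 -262.1   54.1   95.6  -19.7]
[[ 0.59924845 -0.25192477]]
```

View pics/top1.png

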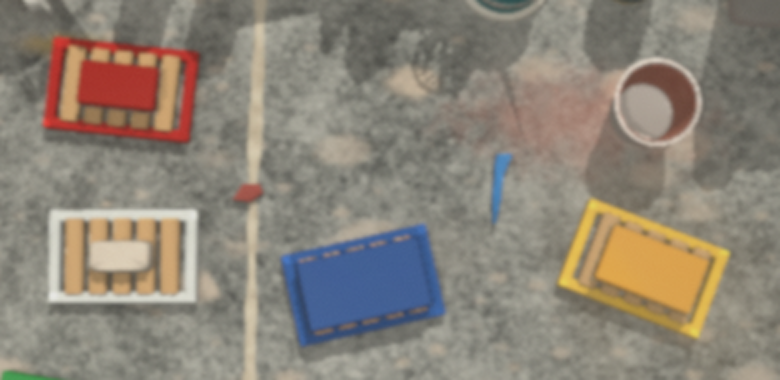

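The top view shows all four pieces flat, lengthways and within about 3 mm of the middle of their own racks. The cup (unchanged) and the green look-alike are untouched, and the arm is clear.

```bash
python3 -c "
from bench import workorder
print(workorder.sign_off())"
```

```text
the job is handed in; nothing more can be done
None
```

The stack is apart, top piece first. The blank, red, yellow and blue samples lie flat and lengthways on their own racks, each within about 4 mm of the middle; the cup and green look-alike were not touched, and the job was handed in after about 34 s of the 112 s.

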